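# Close the keyed press mould and hold it shut

### The job

Take the knurled steel cap from its wooden stand, set its tapered plug into the neck of the steel mould, and turn the cap until the hidden keyway under it drops over the pin. Then push it fully home against the spring inside and finish while still holding it down there with the gripper, upright and flush on the mould. Leave the samples, tin, jar, brush and spanner where they are.

Things in the scene. Friction and masses are not known exactly. Their poses are not given: they have to be found in the camera images.
- cap: Loose knurled steel cap, 0.2 to 0.33 kg: round collar 58 mm across, 28 mm tall, a tapered plug below. Origin: centre of the collar's flat underside (collar from z=0 to 28 mm), z up on its axis. The plug hangs 28 mm below the origin, 27 mm across at its root, 19 mm at its tip. Starts upright on the stand; grip it anywhere round the collar from above.
- cap_mark (a point): Outer end of the red line on the cap's flat top: 27 mm from the axis along the cap's +x, 28 mm above the underside. Straight below the red line, hidden in the underside, is a blind keyway 9 mm wide (across) and 11 mm deep, reaching 14 to 26 mm from the axis.
- mould: Fixed press mould: grey base plate 100 x 100 x 16 mm, on it a round upright steel barrel 54 mm across, its flat top 60 mm above the table. Origin: centre of the base's underside on the table, z up on the barrel's axis. A red line along the mould's +x is painted on the base plate and down the barrel.
- neck (a point): Centre of the mouth of the bore (neck), in the flat top of the barrel, 60 mm above the table. Bore 31 mm across, so the plug has 2 mm clearance all round when home. Around it on the barrel's top stands the pin. With its keyway off the pin the cap rests on it, underside 70 mm above the table; keyway over the pin (within 0.09 rad), it goes down flush to 60 mm.
- pin_zone (a point): Middle of the pin's arc, 20 mm from the neck's axis on the barrel's top. The brass pin, 5 mm thick and 10 mm tall, stands upright on the barrel's top 20 mm from the axis, somewhere from 0.30 to 1.20 rad (17 to 69 degrees) counter-clockwise, seen from above, of the mould's red line (+x); differently each time.
- ejector (a joint): Sprung brass ejector disc inside the bore: 0 = up (its top 37 mm above the table), grows as it is pressed down (m). The plug's tip meets it when the cap is 5 mm above home; it pushes up with about 6 N there and about 11 N at home, where the joint reads about 0.005. It lifts an unheld cap again.
- stand: Fixed wooden stand on which the cap waits: a disc 80 mm across and 4 mm thick with an upright ring 48 mm across, top 34 mm above the table (the cap's underside rests on it, its plug hangs inside). Origin: centre of the underside, on the table.
- sample_a: Small turned steel sample, 22 mm across, 32 mm tall, loose; origin at the centre of its foot. Bystander.
- sample_b: A second such sample, 22 mm across, 32 mm tall. Bystander.
- tin: Open aluminium tin, 64 mm across, 35 mm tall; origin at the centre of its underside. Bystander.
- jar: Amber jar with a black lid, 56 mm across, 75 mm tall; origin at the centre of its underside. Bystander.
- brush: Hand brush lying on the table to the left, origin under its middle. Bystander.
- spanner: Steel spanner lying on the table to the right, origin under its middle. Bystander.
Mind the look-alikes: they are no part of the job. Of the things like the cap, leave any that is purple; of the rest the larger one is meant. Several things have the shape of the mould; the one meant has the colours described above.

How it is judged:
By the outcome, as a careful person would: the job done as asked, in the order asked, and still so for the second after the job is handed in, while the arm keeps its last pose, push and grip.
It also fails if it takes over 43 s, if anything falls off the work surface, if the arm or the gripper's body presses on something with over 40 N, if the wrist force passes 120 N, or if a joint passes its speed limit or range.

### The arm

A 7-joint arm with a two-finger parallel gripper is mounted at the origin on the work surface. World frame = base frame: x ahead of the robot, y to its left, z up, the work surface at z = 0. Lengths are in m, angles in rad, forces in N, time in s.
With the tool pointing down it reaches from about 0.4 to 0.85 m from the base axis. Payload 4.5 kg.
Tool frame: the origin (TCP) lies on the mounting face of the last link; the fingertips stand 173 mm ahead of it and the grasp point (between the pads) lies 155 mm ahead of it (ctrl.pinch_z is the distance from the TCP to the grasp point, in m); z points along the fingers, y is the line along which they close (so a half turn about z gives the same grasp; the last joint's range is limited). The gripper opens to 85 mm and grips with 20 to 120 N. Pads are 22 mm wide; open, the fingers measure 114 mm over their backs; the gripper's body (76 mm by 85 mm) begins 54 mm behind the grasp point. The pads swing forward as they close: fully open they stand 13 mm farther back than shut.
Start: joints at [-1.257, 0.689, -0.195, 1.565, 0.157, 0.902, -0.215], TCP at [0.173, 0.601, 0.405] pointing down, gripper open.
Joint ranges: [-3.01, 3.01], [-0.46, 2.08], [-1.47, 1.51], [0.13, 2.56], [-1, 4.14], [0.04, 2.09], [-2.66, 2.66]. Speed limits (rad/s): [2.57, 2.57, 3.14, 3.14, 3.14, 3.14, 3.14].

### API

Orientations are given as a rotation vector (axis times angle).
In Python, from bench import ctrl, read_camera, camera_info, workorder gives the robot as it stands.
- The arm moves only by the tool step_arm, never from a script. Its argument "rows" is a list of rows, each a list of 7 numbers: the turn, a rotation vector about the tool's x, y, z in degrees, then the shift along the tool's x, y, z in cm, then the gripper command: -1 is fully open, 1 is shut, values between are in proportion. A call has 1 to 10 rows; each row is the pose to reach, as a shift and turn from the pose commanded when the call began, along the tool's axes at that moment; what a row does not reach only later rows make up. A row lasts 1/10 s, in which the tool goes at most 50 mm and 8.59 degrees, less where a joint would pass 70% of its speed; a pose out of reach is approached as far as the arm can. A call with a gripper value outside its range is refused whole. The fingers move at their own pace and stop on an object; "newtons" is the grip in N (left out, the last holds). Time passes only in rows, so rows that repeat a pose let the fingers close. It gives the time, the measured TCP pose, the force, the opening and the grip force at its end, in the units of the state.
- ctrl.observe(): the state, without advancing time (a new reading comes with each control period).
- read_camera(name): name is "side" or "top" or "wrist"; returns the picture (384x512x3 uint8, red, green, blue); there is no depth.
- camera_info(name): a dict with "vertical_fov" (degrees; the focal length in pixels is half the picture's height over the tangent of half this angle, whatever the lens; pixels are square), "cx", "cy" (the principal point, pixels), "dist" ([k1, k2, p1, p2, k3] as OpenCV has them; the pictures are not rectified), "pose" (4x4, takes a point from camera to world coordinates); the wrist camera has in their place "hand_eye" (4x4, takes a point from camera to tool coordinates, whose origin is the TCP and whose axes are the flange's). Camera axes: x right, y down, z forward; pixel columns grow to the right and rows downward; lengths in m; the calibration is good to about 2 mm. A picture is of the moment at which its call begins: read the wrist's pose just before it. camera_info takes no time and is no camera call.
- workorder.hand_in(): hands the job in; it is judged then, once.
The state is a dict: "time_s": time; "joint_positions": joint angles; "joint_vel": joint speeds; "joint_torque": joint torques, N m; "eef_pos": TCP position; "ee_rot": TCP orientation; "contact_force": force on the tool from outside, world axes, zero at the start; "moment": the same for the moment, N m; "opening": opening from 0.0 (shut) to 1.0 (fully open); "grasp_force": force on a finger pad.
Only numpy, scipy, OpenCV 4.12 (cv2) and the standard library are available. Lean on these libraries where they do the work, as an engineer would, in place of code of your own. Each camera call takes 0.05 s, during which the arm holds its last target. There are 200 camera calls.

## Working session

There is one attempt and no reset: what is moved stays moved. The work goes in short steps, Python scripts to look and compute and a tool call to move; the robot and the scene stay as the last step left them, time stands still between calls to the robot, and variables do not carry over. Pictures are saved under pics/ and viewed, at most 10 in all, crops included, and the job is handed in when it is done.

Besides the shell and the picture viewer there is one more tool, called after "Call:" in YAML: its name, and indented under it one key for each argument. step_arm: Moves the arm, as the interface text tells. Its arguments: {"type":"object","properties":{"rows":{"type":"array","items":{"type":"array","items":{"type":"number"}}},"newtons":{"type":"number"}},"required":["rows"]}

```bash
mkdir -p pics; ls
cat > h.py <<'E'
import numpy as np, cv2
from scipy.spatial.transform import Rotation as R
from bench import ctrl, read_camera, camera_info
def K(i):
    f=192/np.tan(np.radians(i['vertical_fov'])/2)
    return np.array([[f,0,i['cx']],[0,f,i['cy']],[0,0,1.]]),np.array(i['dist'],float)
def pose(name):
    i=camera_info(name)
    if 'pose' in i: return i,np.array(i['pose'])
    s=ctrl.observe(); T=np.eye(4); T[:3,:3]=R.from_rotvec(s['ee_rot']).as_matrix(); T[:3,3]=s['eef_pos']
    return i,T@np.array(i['hand_eye'])
def ray(name,px,T=None):
    i,T0=pose(name); T=T0 if T is None else T
    k,d=K(i); p=cv2.undistortPoints(np.array(px,float).reshape(-1,1,2),k,d).reshape(-1,2)
    return T[:3,3],np.c_[p,np.ones(len(p))]@T[:3,:3].T
def onz(name,px,z,T=None):
    o,d=ray(name,px,T); return o+d*((z-o[2])/d[:,2])[:,None]
def proj(name,P,T=None):
    i,T0=pose(name); T=T0 if T is None else T
    k,d=K(i); Ti=np.linalg.inv(T); r=cv2.Rodrigues(Ti[:3,:3])[0]
    return cv2.projectPoints(np.array(P,float).reshape(-1,3),r,Ti[:3,3],k,d)[0].reshape(-1,2)
def shot(name,f=None):
    im=read_camera(name)[:,:,::-1].copy()
    if f: cv2.imwrite('pics/'+f,im)
    return im
E
python3 - <<'E'
from h import *
print(ctrl.observe(),ctrl.pinch_z)
for n in('side','top'):
    shot(n,n+'1.png'); print(n,pose(n)[1].round(3).tolist())
print(camera_info('wrist'))
E
```

```text
pics
{'time_s': 0.0, 'joint_positions': array([-1.25719842,  0.6900064 , -0.19450914,  1.56639593,  0.15731589,
        0.90250576, -0.21506352]), 'joint_vel': array([ 0.00059464, -0.00016115, -0.00025838, -0.00038647,  0.00048908,
        0.00200769,  0.00047889]), 'joint_torque': array([ 5.17090521e-04, -5.39623296e+01, -1.26654994e+00, -1.58537275e+01,
        9.05611465e-03,  9.66867898e-03, -1.25278399e-05]), 'eef_pos': array([0.17253609, 0.60035053, 0.4038558 ]), 'ee_rot': array([-4.37849895e-01, -3.11081578e+00,  3.01324185e-03]), 'contact_force': array([-0.58331109,  0.30273963,  0.02265488]), 'moment': array([ 0.00960016,  0.05824213, -0.01078615]), 'grasp_force': 0.0, 'opening': 0.9973639717985392} 0.1547
side [[0.98, -0.109, 0.168, 0.379], [-0.2, -0.546, 0.814, -0.734], [0.003, -0.831, -0.556, 0.557], [0.0, 0.0, 0.0, 1.0]]
top [[0.021, -0.995, 0.097, 0.45], [-1.0, -0.022, -0.007, 0.014], [0.009, -0.097, -0.995, 1.221], [0.0, 0.0, 0.0, 1.0]]
{'vertical_fov': 67.03252301607209, 'cx': 257.3080281724489, 'cy': 196.21404227715135, 'dist': array([-0.04730348,  0.        ,  0.        ,  0.        ,  0.        ]), 'hand_eye': array([[-8.99480752e-04, -9.63661775e-01, -2.67123892e-01,
         6.82679081e-02],
       [ 9.99999546e-01, -7.82878914e-04, -5.43005938e-04,
        -6.73429768e-04],
       [ 3.14148404e-04, -2.67124259e-01,  9.63662042e-01,
         3.22360034e-02],
       [ 0.00000000e+00,  0.00000000e+00,  0.00000000e+00,
         1.00000000e+00]])}
```

View pics/top1.png

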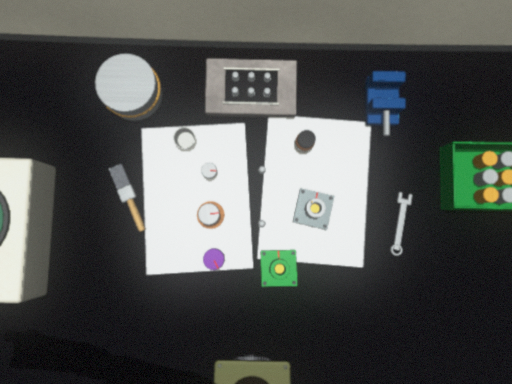

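View pics/side1.png

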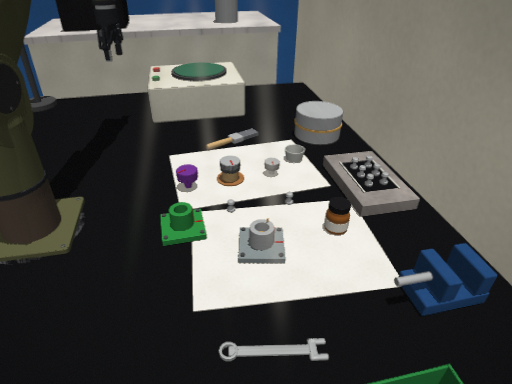

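The top view shows three cap-like things: silver with a red line at (209,171), which is small; silver on the brown stand at (209,214), which is larger; and purple at (213,259). There are two mould-like things: grey at (315,208) and green at (279,268). I choose the larger silver cap at (209,214) and the grey mould at (315,208).

Run:
```python
from h import *
im=cv2.imread('pics/top1.png')
a=cv2.resize(im[145:275,190:235],None,fx=4.5,fy=4.5,interpolation=cv2.INTER_CUBIC)
b=cv2.resize(im[165:255,280:350],None,fx=6.5,fy=6.5,interpolation=cv2.INTER_CUBIC)
c=np.zeros((590,a.shape[1]+b.shape[1],3),np.uint8);c[:a.shape[0],:a.shape[1]]=a;c[:b.shape[0],a.shape[1]:]=b
cv2.imwrite('pics/crop1.png',c)
print('small',onz('top',[209,171],.05),'cap',onz('top',[209,214],.062),'mould',onz('top',[315.5,208],.06))
p=np.array([[209,214-12],[209,214+12]]);print(onz('top',p,.062))
h=cv2.cvtColor(im,cv2.COLOR_BGR2HSV)
red=((h[...,0]<8)|(h[...,0]>170))&(h[...,1]>110)&(h[...,2]>90)
n,l,s,ce=cv2.connectedComponentsWithStats(red.astype(np.uint8))
for k in range(1,n):print(s[k],ce[k].round(1))
```

```text
small [[0.62032782 0.13089043 0.05      ]] cap [[0.50024814 0.12599397 0.062     ]] mould [[ 0.52308225 -0.16487442  0.06      ]]
[[0.53303461 0.12703296 0.062     ]
 [0.4676557  0.1249507  0.062     ]]
```

View pics/crop1.png

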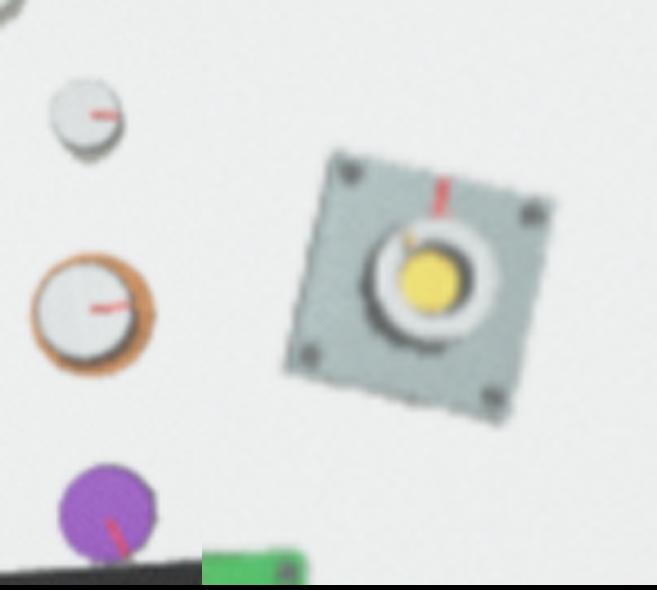

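The crop confirms it. The larger cap at top-view pixel (209,214) has its red line pointing image-right, world yaw about -84°. The grey mould's centre is at (316,208), with its red line up at (318,193) and its brass pin at about (312,202), world angle about 33°.

```bash
cat >> h.py <<'E'
def go(P,yaw=None):
    "shift (tool cm) and turn (deg rotvec) to bring TCP to P, tool down with tool-x at world yaw (rad)"
    s=ctrl.observe(); A=R.from_rotvec(s['ee_rot']); d=A.inv().apply(np.array(P)-s['eef_pos'])*100
    x=A.apply([1,0,0]); y0=np.arctan2(x[1],x[0]); yaw=y0 if yaw is None else yaw
    B=R.from_euler('z',yaw)*R.from_matrix(np.diag([1,-1,-1.]))
    print('turn',np.degrees((A.inv()*B).as_rotvec()).round(2),'shift',d.round(2),'yaw now',np.degrees(y0).round(1),'q',np.array(s['joint_positions']).round(2),s['time_s'])
E
python3 -c "
from h import *
go([.50,.126,.34])"
```

```text
turn [-0.09  0.01 -0.  ] shift [-44.57 -36.54   6.46] yaw now 164.0 q [-1.26  0.69 -0.19  1.57  0.16  0.9  -0.22] 0.1
```

Call:
step_arm:
  rows:
    - [0, 0, 0, -3.7, -3, 0.5, -1]
    - [0, 0, 0, -7.4, -6, 1, -1]
    - [0, 0, 0, -11.1, -9.1, 1.6, -1]
    - [0, 0, 0, -14.8, -12.2, 2.1, -1]
    - [0, 0, 0, -18.5, -15.2, 2.7, -1]
    - [0, 0, 0, -22.2, -18.2, 3.2, -1]
    - [0, 0, 0, -25.9, -21.2, 3.7, -1]
    - [0, 0, 0, -29.6, -24.2, 4.3, -1]
    - [0, 0, 0, -33.3, -27.3, 4.8, -1]
    - [0, 0, 0, -37, -30.3, 5.4, -1]

```text
time_s: 1.1
eef_pos: [0.4453, 0.2055, 0.3504]
ee_rot: [-0.438, -3.111, 0.0]
contact_force: [1.1, -0.3, -0.1]
opening: 1.005
grasp_force: 0.0
```

```bash
python3 -c "
from h import *
go([.50,.126,.34])"
```

```text
turn [-0.01 -0.01  0.  ] shift [-7.45 -6.13  1.04] yaw now 164.0 q [-0.37  0.61 -0.25  2.02  0.27  0.55  0.48] 1.1
```

Call:
step_arm:
  rows:
    - [0, 0, 8.5, -3.8, -3.1, 0.5, -1]
    - [0, 0, 17, -7.5, -6.1, 1, -1]
    - [0, 0, 25.5, -7.5, -6.1, 1, -1]
    - [0, 0, 34, -7.5, -6.1, 1, -1]
    - [0, 0, 42.5, -7.5, -6.1, 1, -1]
    - [0, 0, 51, -7.5, -6.1, 1, -1]
    - [0, 0, 59.5, -7.5, -6.1, 1, -1]
    - [0, 0, 68, -7.5, -6.1, 1, -1]
    - [0, 0, 76, -7.5, -6.1, 1, -1]
    - [0, 0, 84, -7.5, -6.1, 1, -1]

```text
time_s: 2.1
eef_pos: [0.4996, 0.128, 0.3404]
ee_rot: [-2.413, -2.012, 0.001]
contact_force: [-0.0, 0.5, 0.7]
opening: 1.0
grasp_force: 0.0
```

Run:
```python
from h import *
go([.50,.126,.34],np.radians(70))
T=pose('wrist')[1]; im=shot('wrist','w1.png'); np.save('w1T.npy',T)
print(proj('wrist',[[.5,.126,.062]],T))
```

```text
turn [-0.03  0.01  9.65] shift [-0.19  0.07  0.04] yaw now 79.6 q [-0.43  0.65  0.15  1.97 -0.18  0.53 -0.34] 2.1
[[259.23181552 196.83781191]]
```

View pics/w1.png

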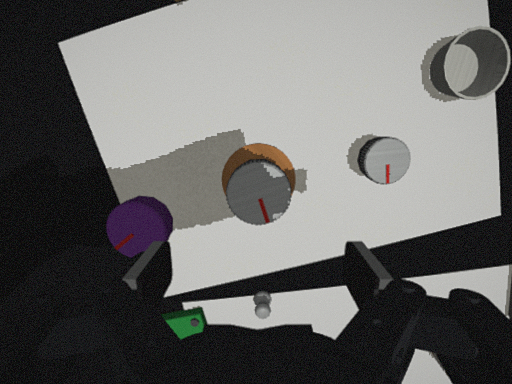

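The wrist view shows the chosen cap centred at about (259,192) on its brown ring, with the red line from (261,200) to (268,221). The purple cap is at (140,223) and the small one at (384,160), both clear of the fingers.

Run:
```python
from h import *
im=cv2.imread('pics/w1.png'); T=np.load('w1T.npy')
h=cv2.cvtColor(im,cv2.COLOR_BGR2HSV)
red=((h[...,0]<8)|(h[...,0]>172))&(h[...,1]>130)&(h[...,2]>60); m=np.zeros_like(red); m[180:240,235:295]=1
y,x=np.where(red&m); print(len(x),x.min(),x.max(),y.min(),y.max())
W=onz('wrist',np.c_[x,y],.062,T)[:,:2]
g=cv2.medianBlur(cv2.cvtColor(im,cv2.COLOR_BGR2GRAY),5)
c=cv2.HoughCircles(g,cv2.HOUGH_GRADIENT,1,10,param1=60,param2=12,minRadius=28,maxRadius=37)
print([k for k in c[0][:12] if np.hypot(k[0]-259,k[1]-193)<12])
k=[k for k in c[0] if np.hypot(k[0]-259,k[1]-193)<12][0]
C=onz('wrist',[k[:2]],.062,T)[0]; print('C',C, 'rad mm',1000*(onz('wrist',[[k[0]+k[2],k[1]]],.062,T)[0]-C))
v=W-W.mean(0); u=np.linalg.svd(v,full_matrices=False)[2][0]; u*=np.sign(u@(W.mean(0)-C[:2]))
t=(W-C[:2]); print('mark yaw',np.degrees(np.arctan2(u[1],u[0])),'span',(t@u).min(),(t@u).max(),'perp off',(t@[-u[1],u[0]]).mean())
go([C[0],C[1],.34],np.radians(70))
```

```text
89 259 268 199 222
[array([258.5, 193.5,  32. ], dtype=float32)]
C [0.4999121  0.12911372 0.062     ] rad mm [ 2.76834972e+01 -5.07713159e+00 -2.77555756e-14]
mark yaw -83.0933487283296 span 0.0049360294702254425 0.027753895675205042 perp off -0.0003295494912626133
turn [-0.03  0.02  9.38] shift [0.09 0.02 0.04] yaw now 79.4 q [-0.43  0.65  0.15  1.97 -0.18  0.53 -0.34] 2.15
```

Call:
step_arm:
  rows:
    - [0, 0, 0, 0.1, 0, 3, -1]
    - [0, 0, 0, 0.1, 0, 6, -1]
    - [0, 0, 0, 0.1, 0, 9, -1]
    - [0, 0, 0, 0.1, 0, 12, -1]
    - [0, 0, 0, 0.1, 0, 14.2, -1]
    - [0, 0, 0, 0.1, 0, 14.2, 1]
    - [0, 0, 0, 0.1, 0, 14.2, 1]
    - [0, 0, 0, 0.1, 0, 14.2, 1]
    - [0, 0, 0, 0.1, 0, 14.2, 1]
    - [0, 0, 0, 0.1, 0, 14.2, 1]
  newtons: 60

```text
time_s: 3.15
eef_pos: [0.5002, 0.1291, 0.1994]
ee_rot: [2.406, 2.019, 0.002]
contact_force: [0.4, -1.3, -2.6]
opening: 0.66
grasp_force: 64.0
```

```bash
python3 -c "
from h import *
go([.60,-.144,.34],np.radians(195))
print(ctrl.observe()['contact_force'])"
```

```text
turn [ 9.00e-02  4.00e-02 -1.15e+02] shift [-25.15  14.59 -14.06] yaw now 80.0 q [-0.38  0.9   0.06  2.03 -0.22  0.21 -0.3 ] 3.15
[ 0.3859279  -1.2688132  -2.59667717]
```

Call:
step_arm:
  rows:
    - [0, 0, 0, 0, 0, -3, 1]
    - [0, 0, 0, 0, 0, -6, 1]
    - [0, 0, 0, 0, 0, -9, 1]
    - [0, 0, 0, 0, 0, -12, 1]
    - [0, 0, 0, 0, 0, -14, 1]
    - [0, 0, 0, 0, 0, -14, 1]

```text
time_s: 3.75
eef_pos: [0.5006, 0.1291, 0.3414]
ee_rot: [2.405, 2.017, 0.009]
contact_force: [0.5, -0.4, -3.8]
opening: 0.659
grasp_force: 65.4
```

Call:
step_arm:
  rows:
    - [0, 0, -8, -2.5, 1.4, 0, 1]
    - [0, 0, -16, -5, 2.9, 0, 1]
    - [0, 0, -24, -7.5, 4.4, 0, 1]
    - [0, 0, -32, -10, 5.8, 0, 1]
    - [0, 0, -40, -12.5, 7.3, 0, 1]
    - [0, 0, -48, -15, 8.8, 0, 1]
    - [0, 0, -56, -17.5, 10.2, 0, 1]
    - [0, 0, -64, -20, 11.7, 0, 1]
    - [0, 0, -72, -22.5, 13.1, 0, 1]
    - [0, 0, -80, -25.2, 14.6, 0, 1]

```text
time_s: 4.75
eef_pos: [0.5994, -0.1454, 0.337]
ee_rot: [-0.536, -3.093, -0.002]
contact_force: [0.4, 0.7, -3.4]
opening: 0.657
grasp_force: 65.3
```

Call:
step_arm:
  rows:
    - [0, 0, -8, 0, 0, 0, 1]
    - [0, 0, -16, 0, 0, 0, 1]
    - [0, 0, -24, 0, 0, 0, 1]
    - [0, 0, -32, 0, 0, 0, 1]
    - [0, 0, -35, 0, 0, 0, 1]
    - [0, 0, -35, 0, 0, 0, 1]
    - [0, 0, -35, 0, 0, 0, 1]

```text
time_s: 5.45
eef_pos: [0.5994, -0.1447, 0.3375]
ee_rot: [0.407, -3.113, -0.002]
contact_force: [0.0, 0.1, -3.0]
opening: 0.658
grasp_force: 65.3
```

Run:
```python
from h import *
T=pose('wrist')[1]; im=shot('wrist','w2.png'); np.save('w2T.npy',T)
go([.523,-.165,.34])
print(proj('wrist',[[.523,-.165,.06]],T))
```

```text
turn [ 0.06 -0.07 -0.  ] shift [ 7.92 -0.   -0.21] yaw now -165.1 q [ 0.43  0.79 -0.49  1.65  0.47  0.82  1.57] 5.5
[[257.18996338 103.35925927]]
```

View pics/w2.png

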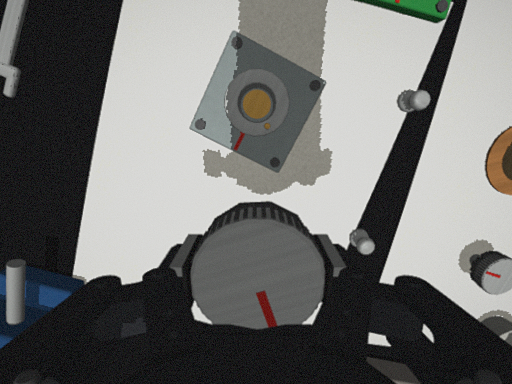

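The wrist view shows the cap held, red line from (262,292) to (272,326). The grey mould's barrel top is centred at about (257,102), the brass pin is at (267,126), and the red line on the base is at (238,142).

Run:
```python
from h import *
im=cv2.imread('pics/w2.png'); T=np.load('w2T.npy'); h=cv2.cvtColor(im,cv2.COLOR_BGR2HSV).astype(int)
co=onz('wrist',[[235,31],[326,81],[279,172],[190,127]],.016,T)[:,:2]
print('sides',[np.linalg.norm(co[i]-co[i-1]).round(4) for i in range(4)],'centre',co.mean(0))
g=cv2.medianBlur(cv2.cvtColor(im,cv2.COLOR_BGR2GRAY),3)
c=cv2.HoughCircles(g[40:170,190:330],cv2.HOUGH_GRADIENT,1,4,param1=60,param2=12,minRadius=13,maxRadius=38)
for k in c[0][:6]:
    p=k[:2]+[190,40]; C=onz('wrist',[p],.06,T)[0]; print('circ',p,k[2],C[:2],'r',np.linalg.norm(onz('wrist',[p+[k[2],0]],.06,T)[0]-C))
br=(h[...,0]>8)&(h[...,0]<28)&(h[...,1]>110)&(h[...,2]>50)
m=np.zeros_like(br);m[60:150,215:300]=1
n,l,s,ce=cv2.connectedComponentsWithStats((br&m).astype(np.uint8))
for k in range(1,n):
    if s[k,4]>4: print('brass',s[k],ce[k],onz('wrist',[ce[k]],.037,T)[0],onz('wrist',[ce[k]],.067,T)[0])
red=((h[...,0]<8)|(h[...,0]>172))&(h[...,1]>130)&(h[...,2]>50)
y,x=np.where(red);
s=(y>270)&(y<345)&(x>240)&(x<290); W=onz('wrist',np.c_[x,y][s],.20,T)[:,:2]
def ax(W):
    v=W-W.mean(0); u=np.linalg.svd(v,full_matrices=False)[2][0]; return u
u=ax(W); st=ctrl.observe(); P=st['eef_pos'][:2]; u*=np.sign(u@(W.mean(0)-P)); t=W-P
print('cap mark yaw',np.degrees(np.arctan2(u[1],u[0])),'span',(t@u).min(),(t@u).max(),'perp',(t@[-u[1],u[0]]).mean())
s=(y>125)&(y<155)&(x>225)&(x<250); W=onz('wrist',np.c_[x,y][s],.016,T)[:,:2]; u=ax(W); print('mould line',np.degrees(np.arctan2(u[1],u[0])),W.mean(0))
```

```text
sides [np.float64(0.0968), np.float64(0.0952), np.float64(0.0971), np.float64(0.0984)] centre [ 0.5222033 -0.1648748]
circ [255.5 102.5] 32.7 [ 0.52270322 -0.16649457] r 0.026499537850677796
circ [249.5  95.5] 24.1 [ 0.5186933  -0.17254946] r 0.019416555289427498
circ [253.5  94.5] 27.1 [ 0.51712408 -0.16962938] r 0.021820767610876934
circ [258.5  95.5] 27.1 [ 0.51683801 -0.16554078] r 0.021842421043499906
circ [262.5 109.5] 22.9 [ 0.52654102 -0.15958823] r 0.01866064805752057
circ [254.5 109.5] 25.7 [ 0.52821097 -0.16588564] r 0.02093587474764926
brass [243  90  28  29 620] [256.38225806 103.66129032] [ 0.52247907 -0.16586481  0.037     ] [ 0.52367438 -0.16548364  0.067     ]
brass [265 123   5   6  25] [266.96 125.6 ] [ 0.53842835 -0.15177832  0.037     ] [ 0.53784089 -0.1529717   0.067     ]
cap mark yaw 32.59730701273806 span 0.0018537551811545335 0.020281408987577597 perp 0.00036307058228501996
mould line -11.837555325042032 [ 0.56001049 -0.17392934]
```

```bash
python3 -c "
from h import *
go([.5225,-.1656,.275],np.radians(-165.1-7))"
```

```text
turn [ 0.05 -0.07  7.01] shift [ 7.97 -0.06  6.29] yaw now -165.1 q [ 0.43  0.79 -0.49  1.65  0.47  0.82  1.57] 5.5
```

Call:
step_arm:
  rows:
    - [0, 0, 3.5, 2.7, 0, 0, 1]
    - [0, 0, 7, 5.4, 0, 0, 1]
    - [0, 0, 7, 8, -0.05, 0, 1]
    - [0, 0, 7, 8, -0.05, 2, 1]
    - [0, 0, 7, 8, -0.05, 4, 1]
    - [0, 0, 7, 8, -0.05, 6, 1]
    - [0, 0, 7, 8, -0.05, 6.3, 1]
    - [0, 0, 7, 8, -0.05, 6.3, 1]
    - [0, 0, 7, 8, -0.05, 6.3, 1]

```text
time_s: 6.4
eef_pos: [0.5232, -0.1656, 0.2765]
ee_rot: [-0.218, 3.132, -0.0]
contact_force: [0.2, 0.1, -2.7]
opening: 0.658
grasp_force: 65.3
```

Run:
```python
from h import *
go([.5225,-.1656,.2354])
im=shot('side'); c=proj('side',[[.5225,-.1656,.08]])[0].astype(int); print(c)
cv2.imwrite('pics/s2.png',cv2.resize(im[c[1]-60:c[1]+50,c[0]-65:c[0]+65],None,fx=5,fy=5,interpolation=cv2.INTER_CUBIC))
```

```text
turn [-0.02  0.09 -0.  ] shift [0.07 0.01 4.11] yaw now -172.0 q [ 0.45  0.8  -0.38  1.9   0.54  0.54  1.41] 6.4
[261 219]
```

View pics/s2.png

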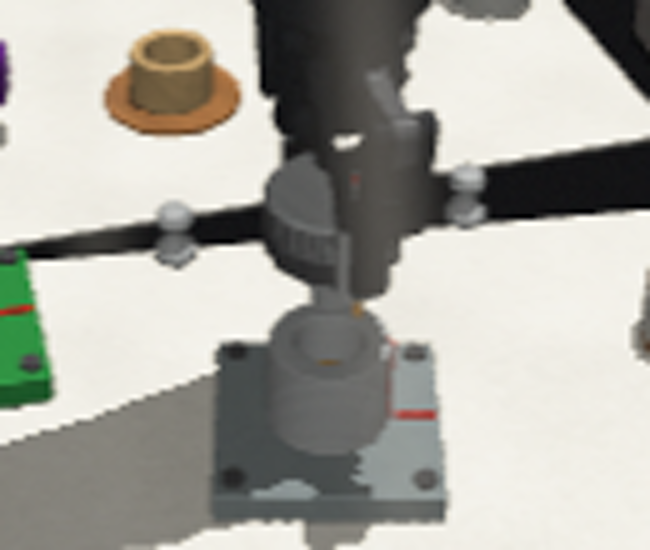

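The side crop shows the held cap's plug at about (330,295), above the bore at (330,340), with the pin at (357,308). They line up.

Call:
step_arm:
  rows:
    - [0, 0, 0, 0.05, 0, 1, 1]
    - [0, 0, 0, 0.05, 0, 2, 1]
    - [0, 0, 0, 0.05, 0, 3, 1]
    - [0, 0, 0, 0.05, 0, 3.6, 1]
    - [0, 0, 0, 0.05, 0, 3.9, 1]
    - [0, 0, 0, 0.05, 0, 3.9, 1]
    - [0, 0, 0, 0.05, 0, 3.9, 1]

```text
time_s: 7.15
eef_pos: [0.5223, -0.1658, 0.2367]
ee_rot: [-0.218, 3.134, 0.0]
contact_force: [0.5, 0.4, -2.3]
opening: 0.659
grasp_force: 65.4
```

Plug in the neck with no lateral force. Now touch the pin.

Call:
step_arm:
  rows:
    - [0, 0, 0, 0, 0, 0.1, 1]
    - [0, 0, 0, 0, 0, 0.2, 1]
    - [0, 0, 0, 0, 0, 0.3, 1]
    - [0, 0, 0, 0, 0, 0.3, 1]
    - [0, 0, 0, 0, 0, 0.3, 1]

```text
time_s: 7.65
eef_pos: [0.5222, -0.1658, 0.2346]
ee_rot: [-0.218, 3.133, -0.001]
contact_force: [-3.0, 0.2, 6.5]
opening: 0.658
grasp_force: 66.1
```

Resting on the pin (about 9 N). Turning counter-clockwise under light pressure.

Call:
step_arm:
  rows:
    - [0, 0, -2, 0, 0, 0, 1]
    - [0, 0, -4, 0, 0, 0, 1]
    - [0, 0, -6, 0, 0, 0, 1]
    - [0, 0, -8, 0, 0, 0, 1]
    - [0, 0, -10, 0, 0, 0, 1]
    - [0, 0, -12, 0, 0, 0, 1]
    - [0, 0, -14, 0, 0, 0, 1]
    - [0, 0, -14, 0, 0, 0, 1]
    - [0, 0, -14, 0, 0, 0, 1]

```text
time_s: 8.55
eef_pos: [0.5215, -0.1652, 0.233]
ee_rot: [0.599, -3.082, -0.002]
contact_force: [-0.2, 0.2, -2.9]
opening: 0.66
grasp_force: 65.3
```

The contact force is gone and z is below rest height, so the keyway is over the pin. Pushing down.

Call:
step_arm:
  rows:
    - [0, 0, 0, 0, 0, 0.15, 1]
    - [0, 0, 0, 0, 0, 0.3, 1]
    - [0, 0, 0, 0, 0, 0.45, 1]
    - [0, 0, 0, 0, 0, 0.6, 1]
    - [0, 0, 0, 0, 0, 0.6, 1]
    - [0, 0, 0, 0, 0, 0.6, 1]
  newtons: 80

```text
time_s: 9.15
eef_pos: [0.5221, -0.1655, 0.228]
ee_rot: [-0.599, 3.084, 0.0]
contact_force: [-2.1, 0.0, 5.7]
opening: 0.657
grasp_force: 85.6
```

Call:
step_arm:
  rows:
    - [0, 0, 0, 0, 0, 0.15, 1]
    - [0, 0, 0, 0, 0, 0.3, 1]
    - [0, 0, 0, 0, 0, 0.4, 1]
    - [0, 0, 0, 0, 0, 0.4, 1]
    - [0, 0, 0, 0, 0, 0.4, 1]

```text
time_s: 9.65
eef_pos: [0.522, -0.1654, 0.2255]
ee_rot: [-0.599, 3.083, -0.001]
contact_force: [-5.7, 0.9, 17.9]
opening: 0.654
grasp_force: 86.8
```

Call:
step_arm:
  rows:
    - [0, 0, 0, 0, 0, 0.1, 1]
    - [0, 0, 0, 0, 0, 0.2, 1]
    - [0, 0, 0, 0, 0, 0.2, 1]
    - [0, 0, 0, 0, 0, 0.2, 1]

```text
time_s: 10.05
eef_pos: [0.5219, -0.1652, 0.2253]
ee_rot: [-0.599, 3.083, -0.003]
contact_force: [-9.2, 1.9, 35.3]
opening: 0.652
grasp_force: 88.3
```

Run:
```python
from h import *
s=ctrl.observe(); print(s['moment'],s['contact_force']); go([.5225,-.1656,.2246])
im=shot('side'); c=proj('side',[[.5225,-.1656,.06]])[0].astype(int)
a=cv2.resize(im[c[1]-35:c[1]+35,c[0]-40:c[0]+40],None,fx=7,fy=7,interpolation=cv2.INTER_CUBIC); cv2.imwrite('pics/s3.png',a)
```

```text
[ 0.70138637  1.91233043 -0.01898995] [-9.19714209  1.89659275 35.30521271]
turn [-0.14  0.03 -0.  ] shift [-0.04 -0.06  0.07] yaw now -158.0 q [ 0.44  0.89 -0.37  1.92  0.69  0.46  1.52] 10.05
```

View pics/s3.png

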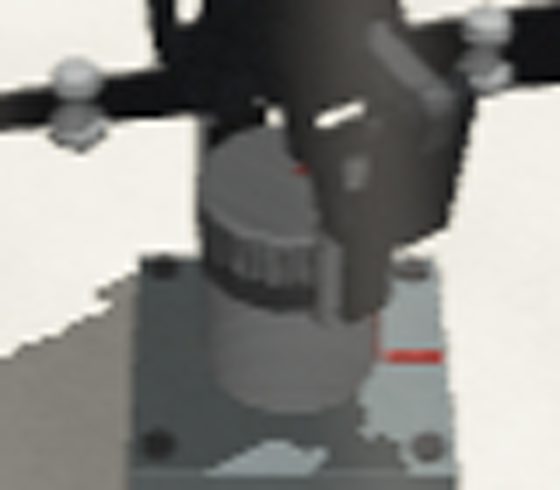

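The side crop shows the collar seated on the barrel at about (290,300) with no visible gap. I'll relieve the sideways load and check that z stays put.

Call:
step_arm:
  rows:
    - [0, 0, 0, 0.05, 0, 0, 1]
    - [0, 0, 1.5, 0.1, 0, 0, 1]
    - [0, 0, -1.5, 0.1, 0, 0, 1]
    - [0, 0, 0, 0.1, 0, 0, 1]
    - [0, 0, 0, 0.1, 0, 0, 1]

```text
time_s: 10.6
eef_pos: [0.522, -0.1655, 0.2253]
ee_rot: [-0.599, 3.08, -0.003]
contact_force: [-5.8, 1.9, 32.8]
opening: 0.658
grasp_force: 87.9
```

The hard stop is at TCP z = 0.2253 m. The grasp geometry predicts 0.2254 m for flush.

```bash
python3 -c "
from bench import workorder
print(workorder.hand_in())"
```

```text
the job is handed in; nothing more can be done
None
```

The cap's keyway is over the pin, and I handed the job in at about 10.6 s with the gripper holding the cap upright and flush on the mould at about 33 N; the hand-in gave no verdict.

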